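# Ratchet open a bench clamp and sort the freed heat sink

### The arm

A 6-joint arm with a two-finger parallel gripper is mounted at the origin on the work surface. World frame = base frame: x ahead of the robot, y to its left, z up, the work surface at z = 0. Lengths are in m, angles in rad, forces in N, time in s.
With the tool pointing down it reaches from about 0.35 to 0.975 m from the base axis. Payload 4.9 kg.
Tool frame: the origin (TCP) lies at the very end of the fingers, on their centre line; the grasp point (between the pads) lies 19 mm behind it (manip.hold_point_z is the distance from the TCP to the grasp point, in m); z points along the fingers, x is the direction in which the jaws open and shut, and the axes are right-handed (so a half turn about z gives the same grasp; the last joint's range is limited). The gripper opens to 85 mm and grips with 20 to 120 N. Pads are 22 mm wide; open, the fingers measure 114 mm over their backs; the gripper's body (76 mm by 85 mm) begins 54 mm behind the grasp point. The pads swing forward as they close: fully open they stand 13 mm farther back than shut.
Start: joints at [-1.342, 0.053, 1.613, -0, 1.476, -0.119], TCP at [0.213, -0.588, 0.231] pointing down, gripper open.
Joint ranges: [-3.01, 3.01], [-1.01, 2.22], [0.06, 2.58], [-1.02, 4.17], [0.09, 2.62], [-3.14, 3.14]. Speed limits (rad/s): [2.57, 2.57, 3.14, 3.14, 3.14, 3.14].

### API

Orientations are given as a unit quaternion [w, x, y, z].
In Python, from plant import manip gives the robot as it stands.
- The arm moves only by the shell command python3 -m handwheel 'ROWS' [OPENING]. ROWS is JSON, a list of rows, each an object of numbers: "dx", "dy", "dz": the shift along the tool's x, y, z in m; "ax", "ay", "az": the turn, a rotation vector about the tool's x, y, z in rad. In form: [{"dx": .., "dy": .., "dz": .., "ax": .., "ay": .., "az": ..}, ...]. A call has 1 to 5 rows; each row is the pose to reach, as a shift and turn from the pose commanded when the call began, along the tool's axes at that moment; what a row does not reach only later rows make up. A row lasts 1/8 s, in which the tool goes at most 62.5 mm and 10.7 degrees, less where a joint would pass 70% of its speed; a pose out of reach is approached as far as the arm can. A call with a gripper value outside its range is refused whole. OPENING is the closure in counts, from 0 (fully open) to 255 (shut), set as the call begins (- or left out, the last holds). The fingers move at their own pace and stop on an object; the grip force is fixed at half the most. Time passes only in rows, so rows that repeat a pose let the fingers close. It gives the time, the measured TCP pose, the force and the opening at its end, in the units of the state.
- manip.state(): the state, without advancing time (a new reading comes with each control period).
- manip.grab_frame(name): name is "scene" or "top"; returns a dict with "image" (480x640x3 uint8, blue, green, red), "z_map" (480x640 float32, m along the optical axis (not along the pixel's ray), 0 where there is no reading), "K" (3x3 intrinsics, pixels), "xyz" and "rotation" of the camera in the world. Camera axes: x right, y up, looking along -z (the intrinsics and any distortion apply to the point x, -y, -z); pixel columns grow to the right and rows downward; lengths in m; the calibration is good to about 2 mm. A picture is of the moment at which its call begins.
- manip.job_done(): hands the job in, once; it reports no verdict.
The state is a dict: "time": time; "joint_pos": joint angles; "joint_vel": joint speeds; "joint_efforts": joint torques, N m; "tool_pos": TCP position; "tool_rot": TCP orientation; "contact_force": force on the tool from outside, world axes, zero at the start; "ft_torque": the same for the moment, N m; "gripper_width": opening from 0.0 (shut) to 1.0 (fully open).
Only numpy, scipy, OpenCV 4.12 (cv2) and the standard library are available. Lean on these libraries where they do the work, as an engineer would, in place of code of your own. Each camera call takes 0.05 s, during which the arm holds its last target.

### The job

Release the heat sink held in the blue ratchet clamp: flip the red-balled pawl over to the green-dot (opening) side, then swing the black-knobbed handle back and forth until the yellow jaw has moved back at least 20 mm, without shifting the heat sink meanwhile. Then lift the heat sink out and set it down gently, flat and the right way up, inside the orange tray and let go. Leave the pawl on the opening side and the jaw open, and do not disturb the other things on the bench.

Things in the scene. Friction and masses are not known exactly. Their poses are not given: they have to be found in the camera images.
- clamp: Blue ratchet clamp fixed to the bench, base plate 130 x 330 x 14 mm. Origin: on the upright hub axis, at table height. z up; the handle points to its -x at mid-swing; the clamped piece lies towards its -y, on a rubber pad 50 x 85 mm (top at 30 mm, centred at y -190 mm), between a fixed blue jaw (face at y -236 mm, 70 mm wide, top at 64 mm) and the yellow moving jaw.
- wheel_top (a point): Centre of the toothed steel wheel on the hub axis, 56 mm high (top of its 24 teeth); wheel 132 mm across. It turns only in the opening direction, with the handle, through the pawl, and drives the yellow jaw by a rack: 12 mm of jaw per radian.
- handle (a joint): Swing of the handle about the hub axis, rad, -0.65 to 0.65 (stops); positive anticlockwise from above, 0 = along the clamp's -x. Stays where left. Pawl positive: growing value (knob towards the clamp's -y) drives the jaw open, 6 to 8 N at the knob; the way back only clicks, 2 N. Up to 0.27 rad is lost per reversal. Pawl negative: it drives the other way, blocked as the jaw is shut. Swing below 1 rad/s.
- knob_mid (a point): Centre of the handle's upright black knob: 26 mm across, 60 mm tall (102 to 162 mm above the table), 150 mm from the hub axis, on a flat steel arm 24 mm wide with its top at 102 mm. This point is 132 mm above the table. The knob does not turn on the arm; a light grip slips round it.
- pawl (a joint): Tilt of the direction pawl, rad, -0.5 to 0.5: a rocker on the handle, across the hub from the knob, on a pin along the handle's length, with a stem and red ball. It falls to the side it leans to and rests at 0.24 to 0.5. Negative (start): ball leans to the clamp's -y side (red dot). Positive: leans to the +y side (green dot) = opening. Pushing the ball past upright (under 1 N) flips it.
- pawl_ball (a point): Centre of the pawl's red ball, 22 mm across, on an 8 mm stem, 50 mm from the pin. The pin is 76 mm above the table and 52 mm from the hub axis, straight opposite the knob, and goes round with the handle (clamp's +x at handle 0). The ball swings square to the handle, 24 mm either side of upright. Free space on both sides; hub post (36 mm across, top at 104 mm) between it and the arm.
- jaw (a joint): How far the yellow jaw has opened from shut, m, 0 to 0.036, towards the clamp's +y. It moves only with the ratchet (not by hand, over 45 N) and stays where it is left.
- jaw_face (a point): Middle of the yellow jaw's gripping face, 50 mm high, at the clamp's y -144 mm when shut; moves with the jaw. Jaw 60 mm wide, 24 mm thick; its lip, 44 mm wide, 74 to 83 mm high, overhangs the piece by 13 mm when shut, so the piece cannot be lifted until the jaw is open.
- heat_sink: Bare aluminium heat sink, 50 (x) x 90 (y) x 42 mm tall, upright fins along y, about 0.3 kg. Origin: centre of its underside; z up when the right way up. Starts on the clamp's pad (underside at 30 mm, top at 72 mm), its length along the clamp's y, between the jaws. Take it across its 50 mm width near mid length; both long sides are free.
- orange_tray: Orange open tray, fixed to the bench, the heat sink's destination: 170 (x) x 150 (y) x 35 mm high, walls and floor 5 mm thick. Origin: centre of its underside. It may be in either of the two tray places.
- grey_tray: Grey tray of the same size holding steel scrap up to 29 mm high, fixed; not the destination. Origin: centre of its underside.
- hard_drive: Bystander: aluminium hard drive lying flat, 147 x 102 x 26 mm. Origin: centre of its underside.
- case_fan: Bystander: black square fan, 120 x 120 x 25 mm. Origin: centre of its underside.
- spray_can: Bystander: blue spray can, 58 x 58 x 150 mm. Origin: centre of its underside.
- mug: Bystander: white mug, 80 x 80 x 90 without its handle mm. Origin: centre of its underside.
- scrap_cell: Bystander: black battery block lying flat, 130 x 50 x 30 mm. Origin: centre of its underside.
- screwdriver: Bystander: yellow-handled screwdriver lying flat, about 200 mm long, on the robot's side of the clamp.
There are look-alikes about, which are no part of the job. Leave any pink look-alike of the heat_sink alone.

How it is judged:
By the outcome, as a careful person would: the job done as asked, in the order asked, and still so for the second after the job is handed in, with the robot touching nothing.
It also fails if it takes over 72 s, if anything falls off the work surface, if the arm or the gripper's body presses on something with over 40 N, if the wrist force passes 120 N, or if a joint passes its speed limit or range.

## Working session

There is one attempt and no reset: what is moved stays moved. The work goes in short steps, Python scripts to look and compute and a shell command to move; the robot and the scene stay as the last step left them, time stands still between calls to the robot, and variables do not carry over. Pictures are saved under pics/ and viewed, and the job is handed in when it is done.

```bash
ls; mkdir -p pics; python3 - <<'E'
from plant import manip
import cv2,numpy as np
print(manip.state())
for n in("scene","top"):
    f=manip.grab_frame(n); cv2.imwrite(f"pics/{n}0.png",f["image"]); np.savez(f"{n}0.npz",**f)
    print(n,f["K"],f["xyz"],f["rotation"],[k for k in f])
E
```

```text
pics
{'time': 0.0, 'joint_pos': array([-1.34201044e+00,  5.33706983e-02,  1.61428520e+00, -5.43947825e-06,
        1.47603007e+00, -1.19008338e-01]), 'joint_vel': array([ 0.00064782, -0.00193351,  0.00024263,  0.00084387, -0.00076712,
        0.00056281]), 'joint_efforts': array([ 4.47955235e-04, -3.93677759e+01, -3.70177674e+01, -1.52782955e-04,
        6.98031407e-03,  4.09491108e-08]), 'tool_pos': array([ 0.21286622, -0.58696551,  0.23005972]), 'tool_rot': array([-6.96362321e-04,  8.18786893e-01, -5.74096620e-01, -7.81390335e-04]), 'contact_force': array([-1.97930029,  0.92497524, -0.49588681]), 'ft_torque': array([ 0.02089425, -0.03032251,  0.00201724]), 'gripper_width': 0.9999126626428813}
scene [[492.7747583    0.         319.3239795 ]
 [  0.         492.7747583  229.20949851]
 [  0.           0.           1.        ]] [ 1.13744352 -0.56043957  0.85924276] [0.84366876 0.38921171 0.15547486 0.33550685] ['image', 'z_map', 'K', 'xyz', 'rotation']
top [[437.93995533   0.         326.90771202]
 [  0.         437.93995533 240.09006334]
 [  0.           0.           1.        ]] [0.45528464 0.05973442 0.93036569] [ 0.70976308  0.04586474 -0.03052431 -0.70228275] ['image', 'z_map', 'K', 'xyz', 'rotation']
```

View pics/scene0.png

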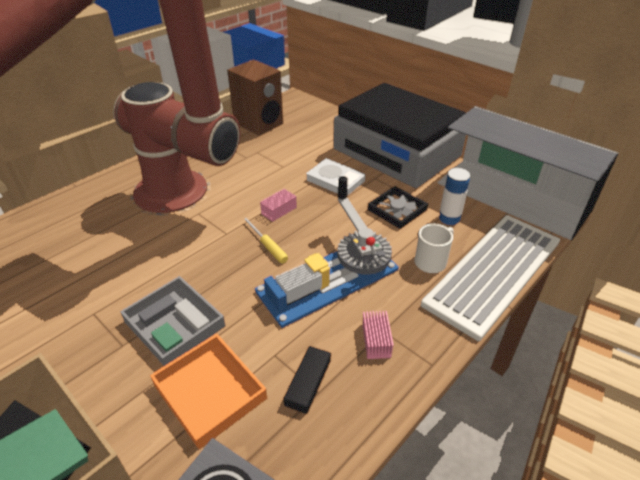

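View pics/top0.png

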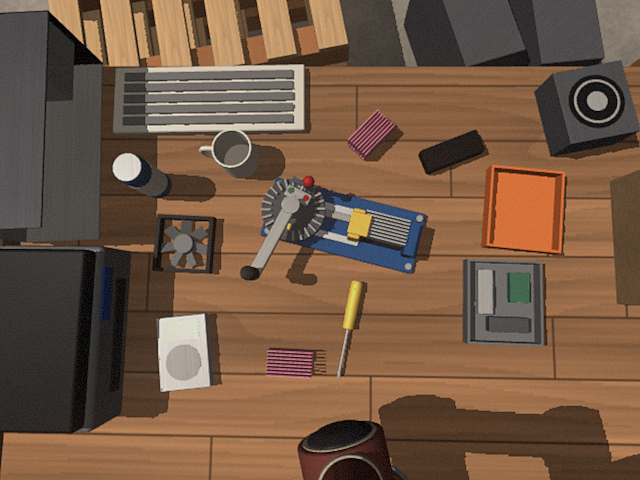

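```bash
cat > h.py <<'E'
import numpy as np,cv2
from scipy.spatial.transform import Rotation as R
def rot(q): return R.from_quat([q[1],q[2],q[3],q[0]])
def pts(f,uv,z=None):
    uv=np.atleast_2d(np.asarray(uv,float)); K=f["K"]
    d=np.c_[(uv[:,0]-K[0,2])/K[0,0],-(uv[:,1]-K[1,2])/K[1,1],-np.ones(len(uv))]
    if z is None:
        zz=f["z_map"][uv[:,1].astype(int),uv[:,0].astype(int)]
        return rot(f["rotation"]).apply(d*zz[:,None])+f["xyz"]
    w=rot(f["rotation"]).apply(d); s=(z-f["xyz"][2])/w[:,2]
    return f["xyz"]+w*s[:,None]
def mask(f,lo,hi,roi=None):
    m=cv2.inRange(cv2.cvtColor(f["image"],cv2.COLOR_BGR2HSV),lo,hi)
    if roi: 
        k=np.zeros_like(m); k[roi[1]:roi[3],roi[0]:roi[2]]=255; m&=k
    return m
def cloud(f,m):
    v,u=np.nonzero(m); p=pts(f,np.c_[u,v]); return p[f["z_map"][v,u]>0]
E
python3 - <<'E'
from h import *
np.set_printoptions(precision=4,suppress=True)
f=dict(np.load("top0.npz"));s=dict(np.load("scene0.npz"))
cv2.imwrite("pics/crop.png",cv2.resize(f["image"][140:300,230:440],None,fx=3.8,fy=3.8,interpolation=cv2.INTER_CUBIC))
cv2.imwrite("pics/crops.png",cv2.resize(s["image"][160:330,240:420],None,fx=3.5,fy=3.5,interpolation=cv2.INTER_CUBIC))
def rep(n,f,m,z=None):
    c,_=cv2.findContours(m,cv2.RETR_EXTERNAL,cv2.CHAIN_APPROX_NONE)
    for k in c:
        if cv2.contourArea(k)<40: continue
        r=cv2.minAreaRect(k); b=cv2.boxPoints(r)
        print(n,"px",np.round(r[0],1),"area",cv2.contourArea(k)); 
        if z is not None: 
            q=pts(f,b,z);print("  corners",q[:,:2].round(4).tolist(),"ctr",q.mean(0)[:2], "sides",np.linalg.norm(q[1]-q[0]),np.linalg.norm(q[2]-q[1]))
        mm=np.zeros(m.shape,np.uint8);cv2.drawContours(mm,[k],-1,255,-1);cl=cloud(f,mm);print("  cloud med",np.median(cl,0),"z90",np.percentile(cl[:,2],[5,50,95]))
rep("orange",f,mask(f,(5,180,100),(15,255,255),(450,140,600,270)),.035)
rep("blue",f,mask(f,(100,120,60),(125,255,255),(240,160,440,290)),.014)
rep("yellow",f,mask(f,(20,120,100),(32,255,255),(330,190,390,250)),.083)
rep("red",f,mask(f,(0,150,80),(6,255,255),(290,160,330,210))|mask(f,(174,150,80),(180,255,255),(290,160,330,210)),.12)
rep("knob",f,mask(f,(0,0,0),(180,255,50),(235,255,265,285)),.162)
rep("redS",s,mask(s,(0,150,80),(6,255,255),(350,220,390,260))|mask(s,(174,150,80),(180,255,255),(350,220,390,260)))
E
```

```text
orange px [523.7 208.8] area 6249.0
  corners [[0.5435, -0.2315], [0.7139, -0.2512], [0.6992, -0.4173], [0.53, -0.3945]] ctr [ 0.6217 -0.3236] sides 0.17161508509407739 0.16674654878458373
  cloud med [ 0.6256 -0.3347  0.0058] z90 [0.0025 0.0058 0.0354]
blue px [339.6 226.6] area 155.0
  corners [[0.574, 0.0739], [0.6011, 0.0675], [0.5929, 0.0336], [0.5658, 0.0401]] ctr [0.5834 0.0538] sides 0.027913400833588037 0.03487234361575658
  cloud med [0.5826 0.0529 0.0137] z90 [0.011  0.0137 0.017 ]
blue px [367.9 231.2] area 2398.0
  corners [[0.5379, 0.115], [0.6631, 0.0858], [0.6105, -0.1272], [0.4874, -0.0955]] ctr [ 0.5748 -0.0055] sides 0.12855552325247666 0.21945658615066738
  cloud med [ 0.5401 -0.0293  0.0141] z90 [0.0111 0.0141 0.0641]
yellow px [359.  223.5] area 457.5
  corners [[0.558, 0.042], [0.612, 0.029], [0.6027, -0.0092], [0.5488, 0.004]] ctr [0.5804 0.0164] sides 0.05554759556449253 0.039345196716280055
  cloud med [0.5799 0.0182 0.0818] z90 [0.0777 0.0818 0.0846]
red px [307.8 180.8] area 74.0
  corners [[0.6551, 0.1282], [0.6687, 0.1152], [0.6562, 0.1027], [0.6427, 0.1157]] ctr [0.6557 0.1154] sides 0.01885525381024342 0.017678978630614805
  cloud med [0.6521 0.1143 0.1317] z90 [0.1272 0.1317 0.1349]
knob px [250.8 272.9] area 105.0
  corners [[0.4695, 0.2257], [0.4922, 0.2239], [0.4893, 0.1943], [0.4666, 0.1962]] ctr [0.4794 0.21  ] sides 0.022821618450730094 0.029721745259588404
  cloud med [0.4792 0.2096 0.1584] z90 [0.1097 0.1584 0.1627]
```

View pics/crop.png

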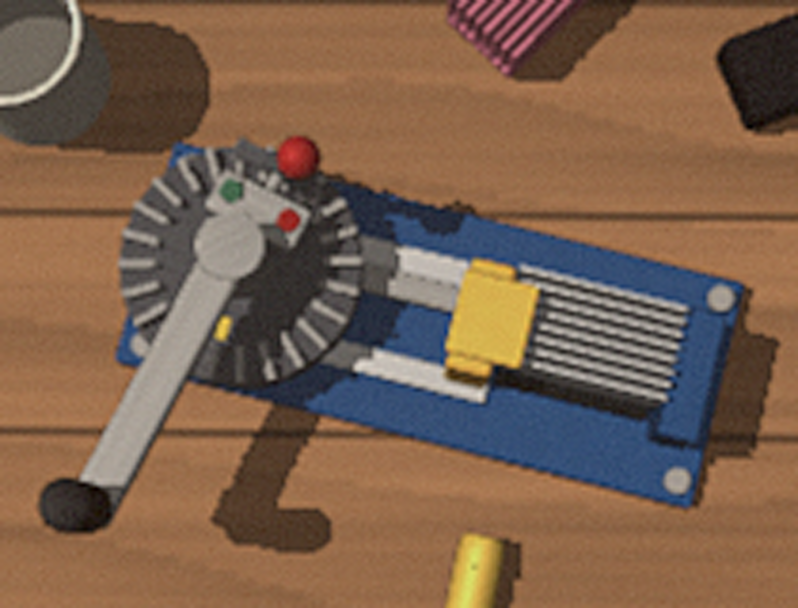

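View pics/crops.png

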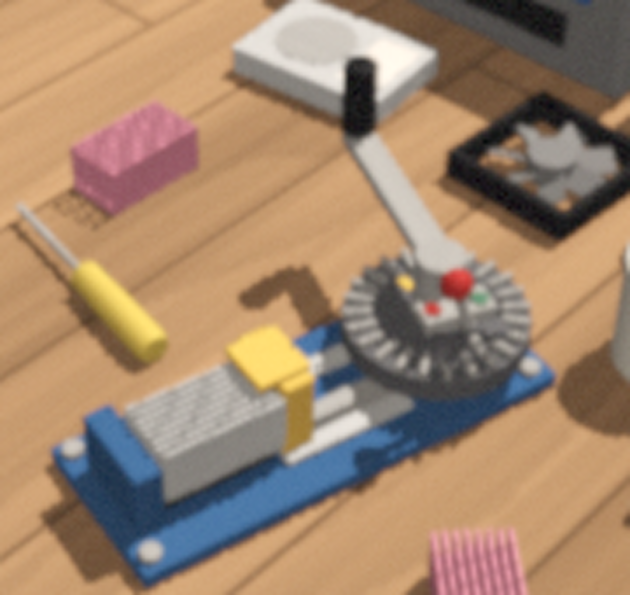

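```bash
python3 - <<'E'
from h import *
np.set_printoptions(precision=4,suppress=True)
f=dict(np.load("top0.npz"))
c=lambda x,y:(230+x/3.8-.5+.13,140+y/3.8-.5+.13)
hub=pts(f,c(230,246),.104)[0]; knob=pts(f,c(76,504),.162)[0]; ball=pts(f,c(298,158),.121)[0]
e=pts(f,[c(178,143),c(748,290),c(118,360),c(692,507)],.014)
for a,b in((0,1),(2,3),(0,2),(1,3)):
    d=e[b]-e[a]; print(np.linalg.norm(d),np.arctan2(d[1],d[0]))
print("corners",e[:,:2])
print(hub,knob,ball, np.linalg.norm((knob-hub)[:2]),np.linalg.norm((ball-hub)[:2]))
d=knob-hub; print("handle az",np.arctan2(d[1],d[0]))
# knob cloud
m=mask(f,(0,0,0),(180,255,50),(235,255,265,285)); p=cloud(f,m); p=p[p[:,2]>.15]; print("knobtop",p.mean(0),len(p))
# blue base fit
m=mask(f,(100,120,60),(125,255,255),(240,160,440,290)); p=cloud(f,m); p=p[(p[:,2]<.02)]
r=cv2.minAreaRect(p[:,:2].astype(np.float32)*1000);print("blue base",r)
# heat sink top
m=np.zeros((480,640),np.uint8); m[200:260,360:415]=255; p=cloud(f,m); p=p[(p[:,2]>.066)&(p[:,2]<.0755)]; r=cv2.minAreaRect(p[:,:2].astype(np.float32)*1000);print("hs",r,len(p))
o=mask(f,(5,150,60),(18,255,255),(450,140,600,270)); p=cloud(f,o); p=p[p[:,2]>.03]; print("tray",cv2.minAreaRect(p[:,:2].astype(np.float32)*1000))
# wheel
m=np.zeros((480,640),np.uint8); m[165:250,255:335]=255; p=cloud(f,m);p=p[(p[:,2]>.048)&(p[:,2]<.062)]; print("wheel",cv2.minEnclosingCircle(p[:,:2].astype(np.float32)*1000),len(p))
E
```

```text
0.3292188809533329 -1.8202984799649238
0.3269624683906649 -1.8120931800241882
0.1273133427001724 2.8996924120905927
0.1246336449626251 2.8816629205971735
corners [[ 0.6891  0.19  ]
 [ 0.6078 -0.1291]
 [ 0.5655  0.2205]
 [ 0.4873 -0.097 ]]
[0.6132 0.1496 0.104 ] [0.4804 0.2121 0.162 ] [0.6545 0.1148 0.121 ] 0.14673206360284594 0.05407367896224803
handle az 2.701191948128171
knobtop [0.4798 0.2131 0.1598] 82
blue base ((588.3695068359375, 47.516212463378906), (326.79998779296875, 128.14793395996094), 76.16167449951172)
hs ((568.1461791992188, -39.06386947631836), (115.32135009765625, 61.51860809326172), 75.78438568115234) 580
tray ((621.79296875, -326.8961181640625), (153.74891662597656, 170.91795349121094), 84.64299774169922)
wheel ((612.7737426757812, 150.45912170410156), 65.7174072265625) 1847
```

```bash
cat > g.py <<'E'
import sys,numpy as np
from plant import manip
from h import rot,R
def go(x,y,z,yaw):
    s=manip.state(); r=rot(s["tool_rot"]).as_matrix()
    p=r.T@(np.array([x,y,z])-s["tool_pos"])
    # target: z down, x az = yaw
    c,t=np.cos(yaw),np.sin(yaw); T=np.array([[c,t,0],[t,-c,0],[0,0,-1.]])
    v=R.from_matrix(r.T@T).as_rotvec()
    xa=np.arctan2(r[1,0],r[0,0])
    print("t %.2f pos %s yaw %.3f F %s w %.3f"%(s["time"],s["tool_pos"].round(4),xa,s["contact_force"].round(1),s["gripper_width"]))
    print("shift",p.round(4),"turn",v.round(3))
if __name__=="__main__": go(*map(float,sys.argv[1:5]))
E
python3 g.py .638 .081 .24 1.129; python3 -m handwheel '[{"dz":0}]' 255; python3 g.py .638 .081 .24 1.129
```

```text
t 0.10 pos [ 0.2129 -0.587   0.2302] yaw -1.223 F [ 0.4 -0.2  0.6] w 1.003
shift [-0.4832 -0.6273 -0.0088] turn [-2.000e-03  1.000e-03 -2.352e+00]
t 0.10 pos [ 0.2129 -0.587   0.2302] yaw -1.223 F [ 0.4 -0.2  0.6] w 1.003
shift [-0.4832 -0.6273 -0.0088] turn [-2.000e-03  1.000e-03 -2.352e+00]invalid input at $[0]: expected keys dx, dy, dz, ax, ay, az
```

```bash
python3 -m handwheel '[{"dx":-0.483,"dy":-0.627,"dz":-0.02,"ax":0,"ay":0,"az":-2.35},{"dx":-0.483,"dy":-0.627,"dz":-0.02,"ax":0,"ay":0,"az":-2.35},{"dx":-0.483,"dy":-0.627,"dz":-0.02,"ax":0,"ay":0,"az":-2.35},{"dx":-0.483,"dy":-0.627,"dz":-0.02,"ax":0,"ay":0,"az":-2.35},{"dx":-0.483,"dy":-0.627,"dz":-0.02,"ax":0,"ay":0,"az":-2.35}]' 255; python3 g.py .638 .081 .24 1.129
```

```text
time: 0.72
tool_pos: [0.3812, -0.322, 0.2388]
tool_rot: [-0.0, 0.99, -0.139, -0.0]
contact_force: [1.0, 0.0, -0.7]
gripper_width: 0.004
t 0.72 pos [ 0.3812 -0.322   0.2388] yaw -0.280 F [ 1.   0.  -0.7] w 0.004
shift [ 0.1355 -0.4582 -0.0011] turn [-0.    -0.    -1.409]
```

```bash
python3 -m handwheel '[{"dx":0.135,"dy":-0.458,"dz":0,"ax":0,"ay":0,"az":-1.41},{"dx":0.135,"dy":-0.458,"dz":0,"ax":0,"ay":0,"az":-1.41},{"dx":0.135,"dy":-0.458,"dz":0,"ax":0,"ay":0,"az":-1.41},{"dx":0.135,"dy":-0.458,"dz":0,"ax":0,"ay":0,"az":-1.41},{"dx":0.135,"dy":-0.458,"dz":0,"ax":0,"ay":0,"az":-1.41}]' 255; python3 g.py .638 .081 .24 1.129
```

```text
time: 1.35
tool_pos: [0.5505, -0.0593, 0.2388]
tool_rot: [0.0, 0.946, 0.323, -0.0]
contact_force: [1.5, -0.3, -0.3]
gripper_width: 0.003
t 1.35 pos [ 0.5505 -0.0593  0.2388] yaw 0.658 F [ 1.5 -0.3 -0.3] w 0.003
shift [ 0.155  -0.0574 -0.0012] turn [-0.     0.    -0.471]
```

```bash
python3 -m handwheel '[{"dx":0.155,"dy":-0.057,"dz":0,"ax":0,"ay":0,"az":-0.47},{"dx":0.155,"dy":-0.057,"dz":0,"ax":0,"ay":0,"az":-0.47},{"dx":0.155,"dy":-0.057,"dz":0,"ax":0,"ay":0,"az":-0.47},{"dx":0.155,"dy":-0.057,"dz":0.06,"ax":0,"ay":0,"az":-0.47},{"dx":0.155,"dy":-0.057,"dz":0.08,"ax":0,"ay":0,"az":-0.47}]' 255; python3 g.py .638 .081 .116 1.129; python3 - <<'E'
from h import *
from plant import manip
for n in("scene","top"):
    f=manip.grab_frame(n); np.savez(n+"1.npz",**f)
    a=f["image"][140:300,230:440] if n=="top" else f["image"][160:330,240:420]
    cv2.imwrite(f"pics/{n}1.png",cv2.resize(a,None,fx=3.5,fy=3.5,interpolation=cv2.INTER_CUBIC))
E
```

```text
time: 1.98
tool_pos: [0.6357, 0.0786, 0.1539]
tool_rot: [-0.002, 0.846, 0.532, -0.004]
contact_force: [-0.1, -0.3, -0.3]
gripper_width: -0.0
t 1.98 pos [0.6357 0.0786 0.1539] yaw 1.123 F [-0.1 -0.3 -0.3] w -0.000
shift [0.0033 0.0013 0.0379] turn [-0.008  0.004 -0.006]
```

View pics/scene1.png

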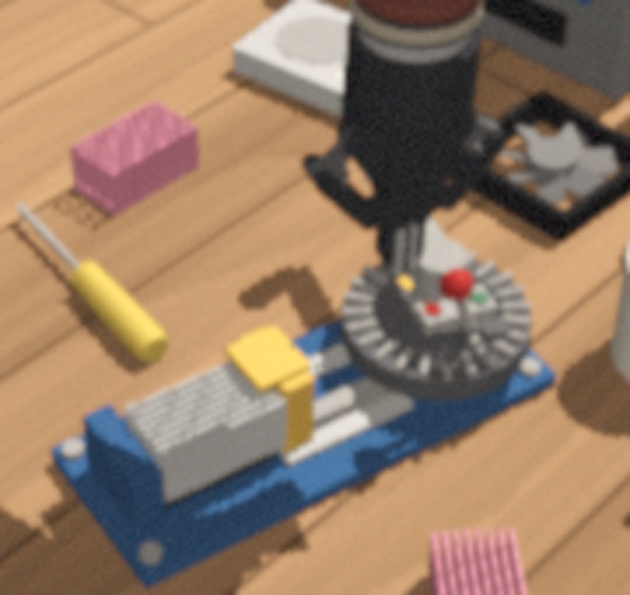

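View pics/top1.png

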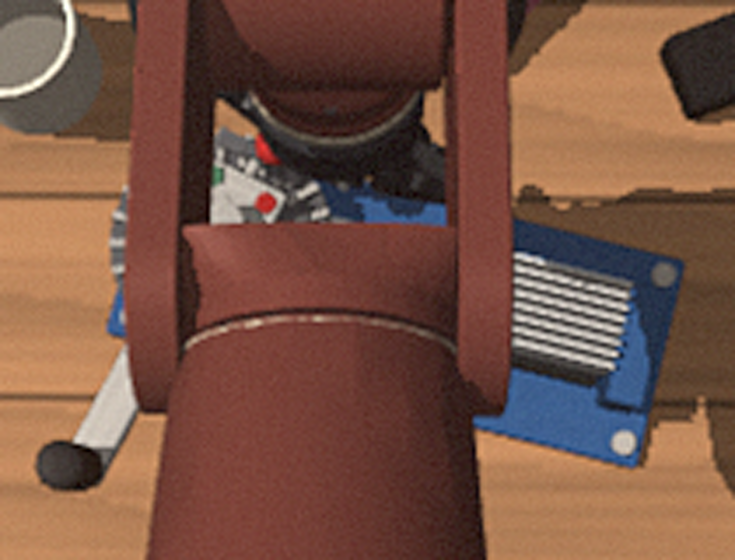

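The gripper's closed tips are at about (405,255) in the scene crop, on the ball's red-dot side; the ball (457,283) is untouched. Descend and push.

```bash
python3 -m handwheel '[{"dx":0.003,"dy":0.001,"dz":0.038,"ax":0,"ay":0,"az":0},{"dx":0.003,"dy":0.001,"dz":0.038,"ax":0,"ay":0,"az":0},{"dx":0.003,"dy":0.001,"dz":0.038,"ax":0,"ay":0,"az":0}]'; python3 g.py .6525 .113 .116 1.129; python3 -m handwheel '[{"dx":0.012,"dy":0,"dz":0,"ax":0,"ay":0,"az":0},{"dx":0.024,"dy":0,"dz":0,"ax":0,"ay":0,"az":0},{"dx":0.03,"dy":0,"dz":0,"ax":0,"ay":0,"az":0},{"dx":0.036,"dy":0,"dz":0,"ax":0,"ay":0,"az":0},{"dx":0.036,"dy":0,"dz":0,"ax":0,"ay":0,"az":0}]';python3 g.py .6525 .113 .116 1.129; python3 - <<'E'
from h import *
from plant import manip
for n in("scene",):
    f=manip.grab_frame(n); np.savez(n+"2.npz",**f)
    a=f["image"][140:300,230:440] if n=="top" else f["image"][160:330,240:420]
    cv2.imwrite(f"pics/{n}2.png",cv2.resize(a,None,fx=3.5,fy=3.5,interpolation=cv2.INTER_CUBIC))
E
```

```text
time: 2.45
tool_pos: [0.6418, 0.0799, 0.1237]
tool_rot: [0.001, 0.847, 0.532, 0.001]
contact_force: [-0.1, -0.1, -0.1]
gripper_width: -0.002
t 2.45 pos [0.6418 0.0799 0.1237] yaw 1.121 F [-0.1 -0.1 -0.1] w -0.002
shift [ 0.0344 -0.0047  0.0077] turn [ 0.003 -0.001 -0.008]
time: 3.08
tool_pos: [0.6595, 0.1147, 0.1267]
tool_rot: [0.001, 0.846, 0.533, 0.004]
contact_force: [-1.4, 0.8, 11.7]
gripper_width: 0.003
t 3.08 pos [0.6595 0.1147 0.1267] yaw 1.123 F [-1.4  0.8 11.7] w 0.003
shift [-0.0046 -0.0057  0.0107] turn [ 0.006 -0.005 -0.006]
```

View pics/scene2.png

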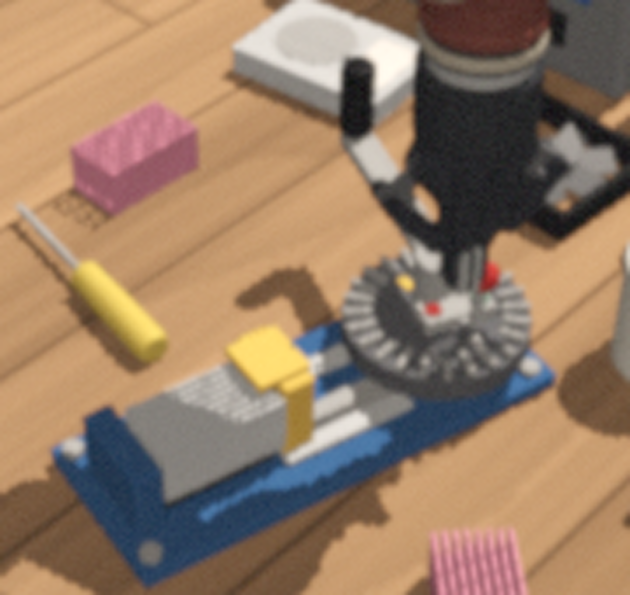

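Ball now at (490,275), right of the fingers – it looks flipped, but there are 12 N vertically; lift straight up and away.

```bash
python3 -m handwheel '[{"dx":0,"dy":0,"dz":-0.05,"ax":0,"ay":0,"az":0},{"dx":0,"dy":0,"dz":-0.09,"ax":0,"ay":0,"az":0},{"dx":-0.06,"dy":0.06,"dz":-0.1,"ax":0,"ay":0,"az":0},{"dx":-0.06,"dy":0.12,"dz":-0.1,"ax":0,"ay":0,"az":0},{"dx":-0.06,"dy":0.15,"dz":-0.1,"ax":0,"ay":0,"az":0}]' 0; python3 - <<'E'
from h import *
from plant import manip
for n in("scene","top"):
    f=manip.grab_frame(n); np.savez(n+"3.npz",**f)
    a=f["image"][140:300,230:440] if n=="top" else f["image"][160:330,240:420]
    cv2.imwrite(f"pics/{n}3.png",cv2.resize(a,None,fx=3.5,fy=3.5,interpolation=cv2.INTER_CUBIC))
E
```

```text
time: 3.75
tool_pos: [0.7675, -0.0076, 0.223]
tool_rot: [0.001, 0.847, 0.532, 0.001]
contact_force: [0.0, 0.2, 0.8]
gripper_width: 1.001
```

View pics/scene3.png

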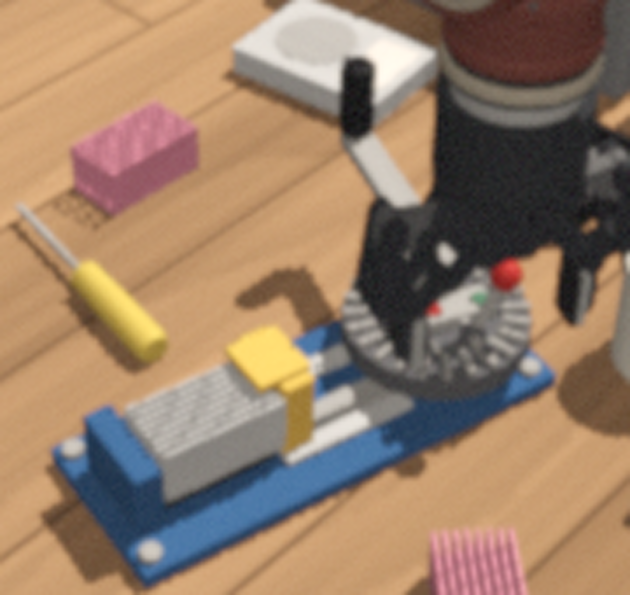

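View pics/top3.png

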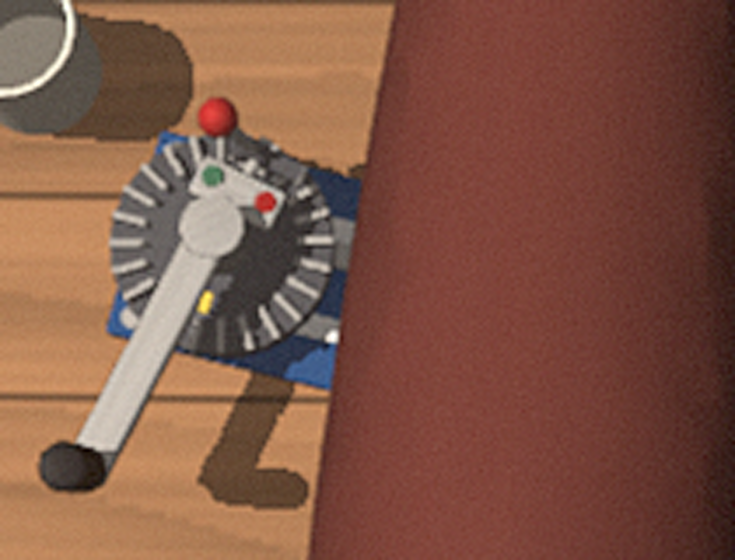

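```bash
python3 g.py .478 .2135 .225 1.129
```

```text
t 3.85 pos [ 0.7683 -0.0086  0.2205] yaw 1.119 F [-1.4 -0.1 -0.1] w 0.999
shift [ 0.0732 -0.3581 -0.0049] turn [ 0.001  0.    -0.01 ]
```

```bash
python3 -m handwheel '[{"dx":0.073,"dy":-0.358,"dz":-0.005,"ax":0,"ay":0,"az":-0.01},{"dx":0.073,"dy":-0.358,"dz":-0.005,"ax":0,"ay":0,"az":-0.01},{"dx":0.073,"dy":-0.358,"dz":-0.005,"ax":0,"ay":0,"az":-0.01},{"dx":0.073,"dy":-0.358,"dz":-0.005,"ax":0,"ay":0,"az":-0.01},{"dx":0.073,"dy":-0.358,"dz":-0.005,"ax":0,"ay":0,"az":-0.01}]' 0;python3 -m handwheel '[{"dx":0.013,"dy":-0.064,"dz":0,"ax":0,"ay":0,"az":0},{"dx":0.013,"dy":-0.064,"dz":0,"ax":0,"ay":0,"az":0}]'; python3 g.py .478 .2135 .12 1.129
```

```text
time: 4.47
tool_pos: [0.5146, 0.1848, 0.2264]
tool_rot: [-0.0, 0.844, 0.537, 0.001]
contact_force: [0.4, 0.0, 0.1]
gripper_width: 1.0
time: 4.72
tool_pos: [0.4611, 0.2245, 0.2263]
tool_rot: [-0.0, 0.843, 0.539, 0.001]
contact_force: [0.8, 0.3, -0.2]
gripper_width: 1.0
t 4.72 pos [0.4611 0.2245 0.2263] yaw 1.138 F [ 0.8  0.3 -0.2] w 1.000
shift [-0.0031  0.0199  0.1063] turn [ 0.    -0.001  0.009]
```

```bash
python3 -m handwheel '[{"dx":-0.003,"dy":0.015,"dz":0.0,"ax":0,"ay":0,"az":0},{"dx":-0.003,"dy":0.015,"dz":0,"ax":0,"ay":0,"az":0}]'; python3 g.py .478 .2135 .12 1.129
```

```text
time: 4.97
tool_pos: [0.4782, 0.2116, 0.2259]
tool_rot: [0.0, 0.845, 0.535, 0.0]
contact_force: [1.4, -0.3, -0.1]
gripper_width: 0.998
t 4.97 pos [0.4782 0.2116 0.2259] yaw 1.130 F [ 1.4 -0.3 -0.1] w 0.998
shift [ 0.0016 -0.0011  0.1059] turn [ 0.001 -0.     0.001]
```

```bash
python3 -m handwheel '[{"dx":0.002,"dy":0,"dz":0.05,"ax":0,"ay":0,"az":0},{"dx":0.002,"dy":0,"dz":0.09,"ax":0,"ay":0,"az":0},{"dx":0.002,"dy":0,"dz":0.104,"ax":0,"ay":0,"az":0},{"dx":0.002,"dy":0,"dz":0.104,"ax":0,"ay":0,"az":0}]'; python3 g.py .478 .2135 .12 1.129;python3 - <<'E'
from h import *
from plant import manip
for n in("scene","top"):
    f=manip.grab_frame(n); np.savez(n+"4.npz",**f)
    a=f["image"][140:300,230:440] if n=="top" else f["image"][160:330,240:420]
    cv2.imwrite(f"pics/{n}4.png",cv2.resize(a,None,fx=3.5,fy=3.5,interpolation=cv2.INTER_CUBIC))
E
```

```text
time: 5.48
tool_pos: [0.4776, 0.2138, 0.1209]
tool_rot: [-0.0, 0.844, 0.536, -0.001]
contact_force: [1.2, 0.9, -0.1]
gripper_width: 0.999
t 5.47 pos [0.4776 0.2138 0.1209] yaw 1.131 F [ 1.2  0.9 -0.1] w 0.999
shift [-0.0001  0.0004  0.0009] turn [-0.001  0.001  0.002]
```

View pics/scene4.png

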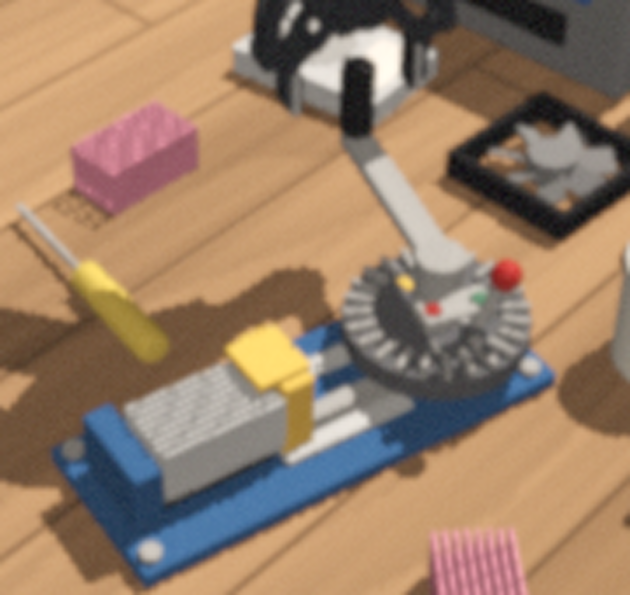

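View pics/top4.png

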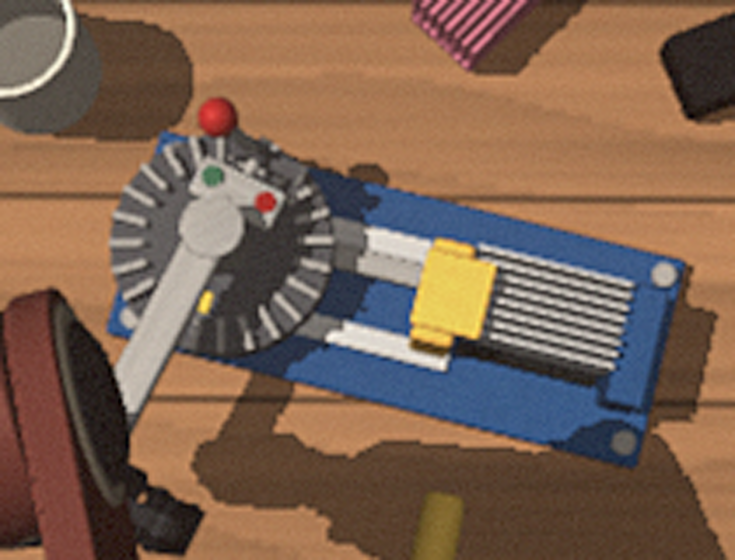

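Knob (358,95 in the scene crop) stands between the fingers, pawl ball at (507,275) on the green side, jaw still shut. Grip.

```bash
python3 -m handwheel '[{"dx":0,"dy":0,"dz":0.002,"ax":0,"ay":0,"az":0},{"dx":0,"dy":0,"dz":0.002,"ax":0,"ay":0,"az":0},{"dx":0,"dy":0,"dz":0.002,"ax":0,"ay":0,"az":0},{"dx":0,"dy":0,"dz":0.002,"ax":0,"ay":0,"az":0}]' 255; python3 g.py .478 .2135 .12 1.129
python3 -m handwheel '[{"dx":-0.0135,"dy":0.0006,"dz":0,"ax":0,"ay":0,"az":-0.09},{"dx":-0.0269,"dy":0.0024,"dz":0,"ax":0,"ay":0,"az":-0.18},{"dx":-0.04,"dy":0.0054,"dz":0,"ax":0,"ay":0,"az":-0.27},{"dx":-0.0528,"dy":0.0096,"dz":0,"ax":0,"ay":0,"az":-0.36},{"dx":-0.0652,"dy":0.0149,"dz":0,"ax":0,"ay":0,"az":-0.45}]'
```

```text
time: 6.08
tool_pos: [0.4778, 0.2149, 0.1203]
tool_rot: [-0.0, 0.844, 0.536, 0.001]
contact_force: [0.0, 0.3, 2.9]
gripper_width: 0.29
t 6.08 pos [0.4778 0.2149 0.1203] yaw 1.132 F [0.  0.3 2.9] w 0.290
shift [-0.0011  0.0008  0.0003] turn [ 0.001 -0.001  0.003]
time: 6.7
tool_pos: [0.4638, 0.1497, 0.1204]
tool_rot: [-0.0, 0.702, 0.712, 0.002]
contact_force: [2.7, 4.5, 0.6]
gripper_width: 0.289
```

```bash
cat > th.py <<'E'
import numpy as np
from plant import manip
s=manip.state();p=s["tool_pos"]-np.array([.613,.15,0])
print("t",round(s["time"],2),"theta",round(np.arctan2(p[1],p[0])%(2*np.pi)-2.899,3),"r",np.hypot(p[0],p[1]).round(4),"z",p[2].round(4),"F",s["contact_force"].round(1),s["gripper_width"].round(3))
E
python3 th.py
```

```text
Traceback (most recent call last):
  File "th.py", line 4, in <module>
    print("t",round(s["time"],2),"theta",round(np.arctan2(p[1],p[0])%(2*np.pi)-2.899,3),"r",np.hypot(p[0],p[1]).round(4),"z",p[2].round(4),"F",s["contact_force"].round(1),s["gripper_width"].round(3))
                                                                                                                                                                           ^^^^^^^^^^^^^^^^^^^^^^^^
AttributeError: 'float' object has no attribute 'round'
```

```bash
sed -i 's/s\["gripper_width"\].round(3)/s["gripper_width"]/' th.py; python3 -m handwheel '[{"dx":-0.0135,"dy":0.0006,"dz":0,"ax":0,"ay":0,"az":-0.09},{"dx":-0.0269,"dy":0.0024,"dz":0,"ax":0,"ay":0,"az":-0.18},{"dx":-0.04,"dy":0.0054,"dz":0,"ax":0,"ay":0,"az":-0.27},{"dx":-0.0514,"dy":0.0091,"dz":0,"ax":0,"ay":0,"az":-0.35},{"dx":-0.0514,"dy":0.0091,"dz":0,"ax":0,"ay":0,"az":-0.35}]'; python3 th.py
python3 - <<'E'
from h import *
from plant import manip
for n in("scene","top"):
    f=manip.grab_frame(n); np.savez(n+"5.npz",**f)
    a=f["image"][140:300,230:440] if n=="top" else f["image"][160:330,240:420]
    cv2.imwrite(f"pics/{n}5.png",cv2.resize(a,None,fx=3.5,fy=3.5,interpolation=cv2.INTER_CUBIC))
E
```

```text
time: 7.32
tool_pos: [0.4737, 0.0978, 0.1203]
tool_rot: [0.001, 0.569, 0.822, 0.001]
contact_force: [1.2, 1.7, 2.4]
gripper_width: 0.286
t 7.33 theta 0.601 r 0.1487 z 0.1203 F [1.2 1.7 2.4] 0.2859896502267605
```

View pics/scene5.png

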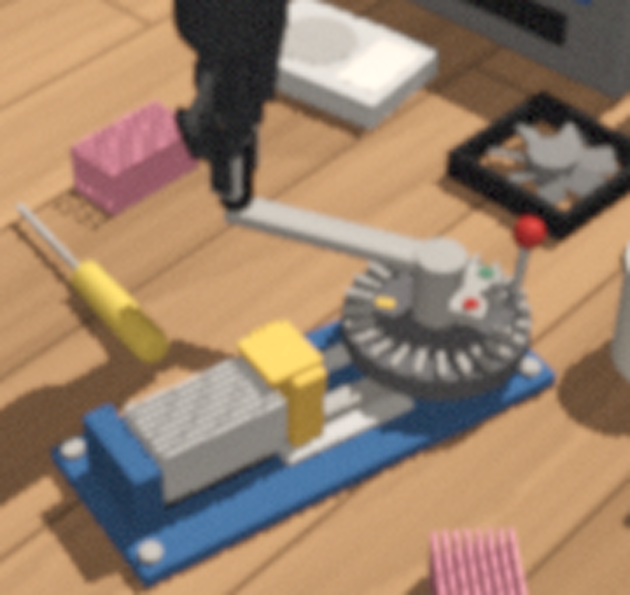

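View pics/top5.png

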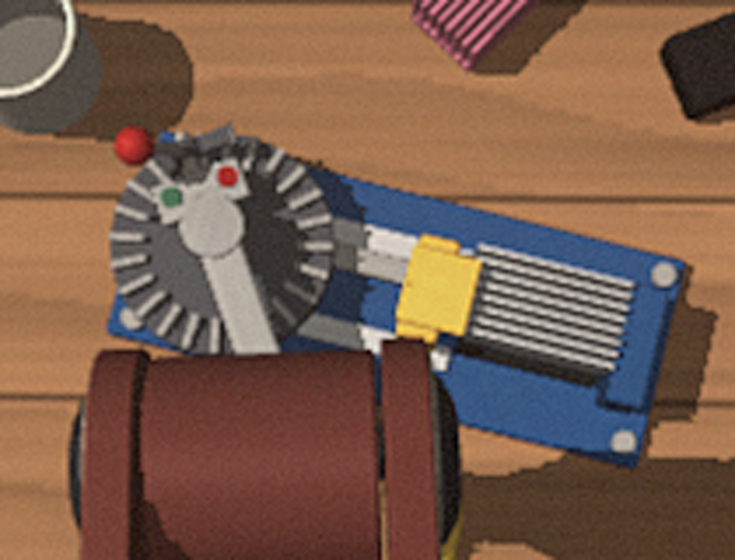

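Jaw has moved (lip now at x≈400–480 in the top crop versus 412–497), sink unmoved, ball still on the green side. Swing back, then forward again.

```bash
python3 -m handwheel '[{"dx":0.012,"dy":0.0005,"dz":0,"ax":0,"ay":0,"az":0.08},{"dx":0.0239,"dy":0.0019,"dz":0,"ax":0,"ay":0,"az":0.16},{"dx":0.0357,"dy":0.0043,"dz":0,"ax":0,"ay":0,"az":0.24},{"dx":0.0472,"dy":0.0076,"dz":0,"ax":0,"ay":0,"az":0.32},{"dx":0.0584,"dy":0.0118,"dz":0,"ax":0,"ay":0,"az":0.4}]'; python3 th.py
python3 -m handwheel '[{"dx":0.012,"dy":0.0005,"dz":0,"ax":0,"ay":0,"az":0.08},{"dx":0.0239,"dy":0.0019,"dz":0,"ax":0,"ay":0,"az":0.16},{"dx":0.0357,"dy":0.0043,"dz":0,"ax":0,"ay":0,"az":0.24},{"dx":0.0472,"dy":0.0076,"dz":0,"ax":0,"ay":0,"az":0.32},{"dx":0.0584,"dy":0.0118,"dz":0,"ax":0,"ay":0,"az":0.4}]'; python3 th.py
```

```text
time: 8.05
tool_pos: [0.4639, 0.1568, 0.1203]
tool_rot: [0.001, 0.722, 0.692, 0.0]
contact_force: [3.6, -0.8, 3.9]
gripper_width: 0.29
t 8.05 theta 0.197 r 0.1492 z 0.1203 F [ 3.6 -0.8  3.9] 0.28960632249293805
time: 8.68
tool_pos: [0.4778, 0.2149, 0.1203]
tool_rot: [0.001, 0.845, 0.535, 0.0]
contact_force: [1.2, -1.3, 5.7]
gripper_width: 0.289
t 8.68 theta -0.205 r 0.15 z 0.1203 F [ 1.2 -1.3  5.7] 0.2891941283593224
```

```bash
python3 -m handwheel '[{"dx":0.012,"dy":0.0005,"dz":0,"ax":0,"ay":0,"az":0.08},{"dx":0.0239,"dy":0.0019,"dz":0,"ax":0,"ay":0,"az":0.16},{"dx":0.0357,"dy":0.0043,"dz":0,"ax":0,"ay":0,"az":0.24},{"dx":0.0472,"dy":0.0076,"dz":0,"ax":0,"ay":0,"az":0.32},{"dx":0.0584,"dy":0.0118,"dz":0,"ax":0,"ay":0,"az":0.4}]'; python3 th.py
python3 -m handwheel '[{"dx":-0.012,"dy":0.0005,"dz":0,"ax":0,"ay":0,"az":-0.08},{"dx":-0.0239,"dy":0.0019,"dz":0,"ax":0,"ay":0,"az":-0.16},{"dx":-0.0357,"dy":0.0043,"dz":0,"ax":0,"ay":0,"az":-0.24},{"dx":-0.0472,"dy":0.0076,"dz":0,"ax":0,"ay":0,"az":-0.32},{"dx":-0.0584,"dy":0.0118,"dz":0,"ax":0,"ay":0,"az":-0.4}]'; python3 th.py
```

```text
time: 9.3
tool_pos: [0.5131, 0.263, 0.1203]
tool_rot: [0.0, 0.934, 0.357, 0.0]
contact_force: [-0.8, -0.5, 4.8]
gripper_width: 0.291
t 9.3 theta -0.604 r 0.1508 z 0.1203 F [-0.8 -0.5  4.8] 0.29068490069535496
time: 9.93
tool_pos: [0.478, 0.2153, 0.1203]
tool_rot: [0.0, 0.844, 0.537, 0.002]
contact_force: [4.8, 3.4, 1.3]
gripper_width: 0.289
t 9.93 theta -0.208 r 0.15 z 0.1203 F [4.8 3.4 1.3] 0.28938691442019837
```

```bash
python3 -m handwheel '[{"dx":-0.012,"dy":0.0005,"dz":0,"ax":0,"ay":0,"az":-0.08},{"dx":-0.0239,"dy":0.0019,"dz":0,"ax":0,"ay":0,"az":-0.16},{"dx":-0.0357,"dy":0.0043,"dz":0,"ax":0,"ay":0,"az":-0.24},{"dx":-0.0472,"dy":0.0076,"dz":0,"ax":0,"ay":0,"az":-0.32},{"dx":-0.0584,"dy":0.0118,"dz":0,"ax":0,"ay":0,"az":-0.4}]'; python3 th.py;
python3 -m handwheel '[{"dx":-0.012,"dy":0.0005,"dz":0,"ax":0,"ay":0,"az":-0.08},{"dx":-0.0239,"dy":0.0019,"dz":0,"ax":0,"ay":0,"az":-0.16},{"dx":-0.0357,"dy":0.0043,"dz":0,"ax":0,"ay":0,"az":-0.24},{"dx":-0.0472,"dy":0.0076,"dz":0,"ax":0,"ay":0,"az":-0.32},{"dx":-0.0584,"dy":0.0118,"dz":0,"ax":0,"ay":0,"az":-0.4}]'; python3 th.py
python3 - <<'E'
from h import *
from plant import manip
for n in("scene","top"):
    f=manip.grab_frame(n); np.savez(n+"6.npz",**f)
    a=f["image"][140:300,230:440] if n=="top" else f["image"][160:330,240:420]
    cv2.imwrite(f"pics/{n}6.png",cv2.resize(a,None,fx=3.5,fy=3.5,interpolation=cv2.INTER_CUBIC))
for k in "0","5","6":
    f=np.load(f"top{k}.npz"); f=dict(f)
    p=cloud(f,mask(f,(20,120,100),(32,255,255),(320,190,390,250))); p=p[p[:,2]>.078]
    y=p[:,:2]@np.array([-np.sin(-.243),np.cos(-.243)]); print(k,len(p),np.median(y),np.percentile(y,[3,97]))
E
```

```text
time: 10.55
tool_pos: [0.4639, 0.1574, 0.1203]
tool_rot: [0.0, 0.72, 0.694, 0.002]
contact_force: [3.7, 3.5, 1.5]
gripper_width: 0.289
t 10.55 theta 0.193 r 0.1492 z 0.1203 F [3.7 3.5 1.5] 0.2889060989451468
time: 11.18
tool_pos: [0.4734, 0.0986, 0.1204]
tool_rot: [0.0, 0.568, 0.823, 0.001]
contact_force: [2.3, 4.4, 3.9]
gripper_width: 0.291
t 11.18 theta 0.595 r 0.1487 z 0.1204 F [2.3 4.4 3.9] 0.29094193305223354
0 457 0.15579097741300438 [0.13694309 0.17350407]
5 448 0.16479089852564335 [0.14591137 0.18196153]
6 456 0.17717994198756254 [0.15844876 0.19456578]
```

View pics/top6.png

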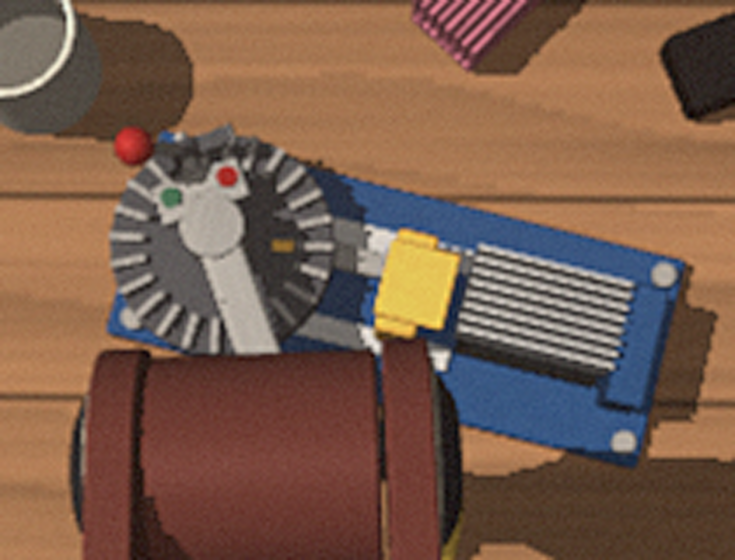

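Jaw measured open about 21 mm. One more partial cycle for margin.

```bash
python3 -m handwheel '[{"dx":0.012,"dy":0.0005,"dz":0,"ax":0,"ay":0,"az":0.08},{"dx":0.0239,"dy":0.0019,"dz":0,"ax":0,"ay":0,"az":0.16},{"dx":0.0357,"dy":0.0043,"dz":0,"ax":0,"ay":0,"az":0.24},{"dx":0.0472,"dy":0.0076,"dz":0,"ax":0,"ay":0,"az":0.32},{"dx":0.0584,"dy":0.0118,"dz":0,"ax":0,"ay":0,"az":0.4}]'
python3 -m handwheel '[{"dx":0.012,"dy":0.0005,"dz":0,"ax":0,"ay":0,"az":0.08},{"dx":0.0239,"dy":0.0019,"dz":0,"ax":0,"ay":0,"az":0.16},{"dx":0.0357,"dy":0.0043,"dz":0,"ax":0,"ay":0,"az":0.24},{"dx":0.0472,"dy":0.0076,"dz":0,"ax":0,"ay":0,"az":0.32},{"dx":0.0584,"dy":0.0118,"dz":0,"ax":0,"ay":0,"az":0.4}]'; python3 th.py
```

```text
time: 11.9
tool_pos: [0.464, 0.1569, 0.1204]
tool_rot: [0.002, 0.722, 0.692, 0.001]
contact_force: [3.3, -0.8, 3.0]
gripper_width: 0.289
time: 12.52
tool_pos: [0.4778, 0.2149, 0.1203]
tool_rot: [0.001, 0.845, 0.535, 0.0]
contact_force: [3.0, -1.7, 5.0]
gripper_width: 0.289
t 12.53 theta -0.205 r 0.15 z 0.1203 F [ 3.  -1.7  5. ] 0.2885314581203013
```

```bash
python3 -m handwheel '[{"dx":-0.012,"dy":0.0005,"dz":0,"ax":0,"ay":0,"az":-0.08},{"dx":-0.0239,"dy":0.0019,"dz":0,"ax":0,"ay":0,"az":-0.16},{"dx":-0.0357,"dy":0.0043,"dz":0,"ax":0,"ay":0,"az":-0.24},{"dx":-0.0472,"dy":0.0076,"dz":0,"ax":0,"ay":0,"az":-0.32},{"dx":-0.0584,"dy":0.0118,"dz":0,"ax":0,"ay":0,"az":-0.4}]'; python3 th.py;
python3 -m handwheel '[{"dx":-0.012,"dy":0.0005,"dz":0,"ax":0,"ay":0,"az":-0.08},{"dx":-0.0239,"dy":0.0019,"dz":0,"ax":0,"ay":0,"az":-0.16},{"dx":-0.0357,"dy":0.0043,"dz":0,"ax":0,"ay":0,"az":-0.24},{"dx":-0.0357,"dy":0.0043,"dz":0,"ax":0,"ay":0,"az":-0.24},{"dx":-0.0357,"dy":0.0043,"dz":0,"ax":0,"ay":0,"az":-0.24}]'; python3 th.py
python3 -m handwheel '[{"dx":0,"dy":0,"dz":0,"ax":0,"ay":0,"az":0},{"dx":0,"dy":0,"dz":0,"ax":0,"ay":0,"az":0},{"dx":0,"dy":0,"dz":0,"ax":0,"ay":0,"az":0},{"dx":0,"dy":0,"dz":-0.03,"ax":0,"ay":0,"az":0},{"dx":0,"dy":0,"dz":-0.09,"ax":0,"ay":0,"az":0}]' 0; python3 th.py
python3 - <<'E'
from h import *
from plant import manip
np.set_printoptions(precision=4,suppress=True)
for n in("scene","top"):
    f=manip.grab_frame(n); np.savez(n+"7.npz",**f)
    a=f["image"][140:300,230:440] if n=="top" else f["image"][160:330,240:420]
    cv2.imwrite(f"pics/{n}7.png",cv2.resize(a,None,fx=3.5,fy=3.5,interpolation=cv2.INTER_CUBIC))
    if n=="top":
        p=cloud(f,mask(f,(20,120,100),(32,255,255),(320,190,390,250))); p=p[p[:,2]>.078]
        y=p[:,:2]@np.array([-np.sin(-.243),np.cos(-.243)]); print("jaw",len(p),np.median(y),np.percentile(y,[3,97]))
E
```

```text
time: 13.15
tool_pos: [0.464, 0.1574, 0.1203]
tool_rot: [0.001, 0.72, 0.693, 0.002]
contact_force: [4.9, 4.3, 2.8]
gripper_width: 0.289
t 13.15 theta 0.193 r 0.1492 z 0.1203 F [4.9 4.3 2.8] 0.2891899274882476
time: 13.78
tool_pos: [0.4669, 0.1212, 0.1203]
tool_rot: [0.001, 0.633, 0.774, 0.001]
contact_force: [5.1, 1.7, 4.7]
gripper_width: 0.287
t 13.78 theta 0.437 r 0.1489 z 0.1203 F [5.1 1.7 4.7] 0.28680827284127675
time: 14.4
tool_pos: [0.4634, 0.1205, 0.2067]
tool_rot: [-0.003, 0.633, 0.774, -0.003]
contact_force: [1.6, 0.4, -0.4]
gripper_width: 1.002
t 14.4 theta 0.437 r 0.1525 z 0.2067 F [ 1.6  0.4 -0.4] 1.0020035364084319
jaw 456 0.1817606937868501 [0.1627 0.1992]
```

View pics/top7.png

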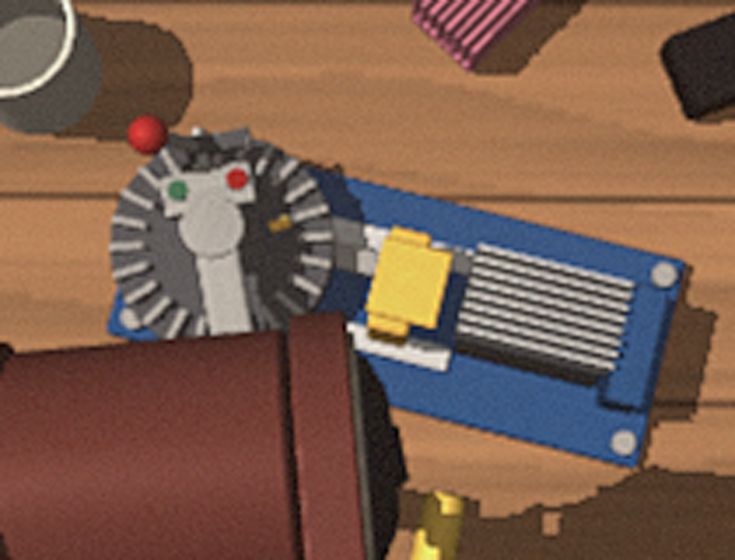

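View pics/scene7.png

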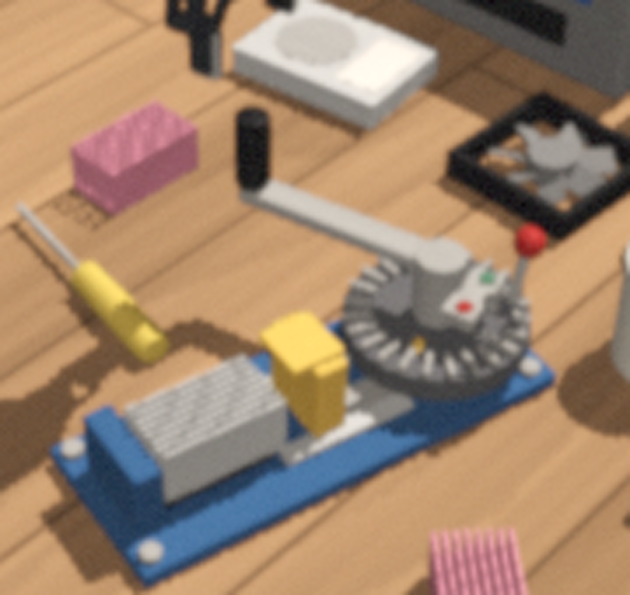

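```bash
python3 - <<'E'
from h import *
np.set_printoptions(precision=4,suppress=True)
f=dict(np.load("top7.npz"))
uv=np.array([(479,243),(634,283),(617,370),(460,333)])/3.5-.36+np.array([230,140])
q=pts(f,uv,.072); print(q[:,:2],q.mean(0)); 
for a,b in((0,1),(3,2),(0,3),(1,2)): d=q[b]-q[a]; print(np.linalg.norm(d[:2]),np.arctan2(d[1],d[0]))
m=np.zeros((480,640),np.uint8); m[200:255,355:412]=255; p=cloud(f,m); p=p[(p[:,2]>.0685)&(p[:,2]<.0755)]; print(cv2.minAreaRect(p[:,:2].astype(np.float32)*1000),len(p),p.mean(0))
E
python3 g.py .567 -.037 .22 -.243
```

```text
[[ 0.611   0.0011]
 [ 0.5888 -0.0862]
 [ 0.5394 -0.0762]
 [ 0.5595  0.0117]] [ 0.5747 -0.0374  0.072 ]
0.09006615099841553 -1.8195327907429737
0.09020924577216015 -1.7952987912637213
0.05254589401074066 2.938847346071354
0.05036811692947498 2.943155259754865
((574.8392333984375, -35.7307014465332), (89.75019836425781, 50.692039489746094), 76.22102355957031) 568 [ 0.5745 -0.0361  0.0715]
t 14.50 pos [0.4695 0.1212 0.217 ] yaw 1.772 F [ 1.2  0.5 -0. ] w 1.004
shift [-0.1745  0.064  -0.0019] turn [ 0.009 -0.011  2.015]
```

```bash
python3 g.py .5746 -.0365 .22 -.243; python3 -m handwheel '[{"dx":-0.05,"dy":0.02,"dz":-0.01,"ax":0,"ay":0,"az":0.18},{"dx":-0.174,"dy":0.073,"dz":-0.01,"ax":0,"ay":0,"az":2.01},{"dx":-0.174,"dy":0.073,"dz":-0.01,"ax":0,"ay":0,"az":2.01},{"dx":-0.174,"dy":0.073,"dz":-0.01,"ax":0,"ay":0,"az":2.01},{"dx":-0.174,"dy":0.073,"dz":-0.01,"ax":0,"ay":0,"az":2.01}]'; python3 g.py .5746 -.0365 .22 -.243
```

```text
t 14.50 pos [0.4695 0.1212 0.217 ] yaw 1.772 F [ 1.2  0.5 -0. ] w 1.004
shift [-0.1755  0.0715 -0.0018] turn [ 0.009 -0.011  2.015]
time: 15.12
tool_pos: [0.5723, -0.0364, 0.2184]
tool_rot: [-0.0, 0.914, 0.405, -0.001]
contact_force: [0.9, 0.1, 0.6]
gripper_width: 1.004
t 15.12 pos [ 0.5723 -0.0364  0.2184] yaw 0.833 F [0.9 0.1 0.6] w 1.004
shift [ 0.0015  0.0018 -0.0016] turn [-1.000e-03  2.000e-03  1.076e+00]
```

```bash
python3 -m handwheel '[{"dx":0,"dy":0,"dz":0,"ax":0,"ay":0,"az":1.05},{"dx":0,"dy":0,"dz":0,"ax":0,"ay":0,"az":1.05},{"dx":0,"dy":0,"dz":0,"ax":0,"ay":0,"az":1.05},{"dx":0,"dy":0,"dz":0,"ax":0,"ay":0,"az":1.05},{"dx":0,"dy":0,"dz":0,"ax":0,"ay":0,"az":1.05}]'; python3 -m handwheel '[{"dx":0,"dy":0,"dz":0,"ax":0,"ay":0,"az":0.12},{"dx":0,"dy":0,"dz":0,"ax":0,"ay":0,"az":0.12},{"dx":0,"dy":0,"dz":0,"ax":0,"ay":0,"az":0.12}]'; python3 g.py .5746 -.0365 .22 -.243
```

```text
time: 15.75
tool_pos: [0.5718, -0.035, 0.2186]
tool_rot: [0.0, 0.999, -0.051, -0.001]
contact_force: [0.2, -0.2, -0.5]
gripper_width: 1.001
time: 16.12
tool_pos: [0.572, -0.035, 0.2191]
tool_rot: [0.0, 0.994, -0.107, -0.0]
contact_force: [-0.1, 0.2, -0.1]
gripper_width: 0.995
t 16.12 pos [ 0.572  -0.035   0.2191] yaw -0.214 F [-0.1  0.2 -0.1] w 0.995
shift [ 0.0028  0.0009 -0.0009] turn [0.    0.001 0.029]
```

```bash
python3 -m handwheel '[{"dx":0.003,"dy":0.001,"dz":0.05,"ax":0,"ay":0,"az":0.03},{"dx":0.003,"dy":0.001,"dz":0.095,"ax":0,"ay":0,"az":0.03},{"dx":0.003,"dy":0.001,"dz":0.12,"ax":0,"ay":0,"az":0.03},{"dx":0.003,"dy":0.001,"dz":0.12,"ax":0,"ay":0,"az":0.03}]'; python3 g.py .5746 -.0365 .04 -.243
python3 - <<'E'
from h import *
from plant import manip
f=manip.grab_frame("scene")
cv2.imwrite("pics/scene8.png",cv2.resize(f["image"][160:330,240:420],None,fx=3.5,fy=3.5,interpolation=cv2.INTER_CUBIC))
E
```

```text
time: 16.62
tool_pos: [0.5728, -0.0363, 0.0966]
tool_rot: [-0.0, 0.993, -0.122, -0.003]
contact_force: [-0.8, 0.3, -0.1]
gripper_width: 1.002
t 16.62 pos [ 0.5728 -0.0363  0.0966] yaw -0.245 F [-0.8  0.3 -0.1] w 1.002
shift [ 0.0021 -0.0003  0.0566] turn [ 0.     0.006 -0.002]
```

View pics/scene8.png

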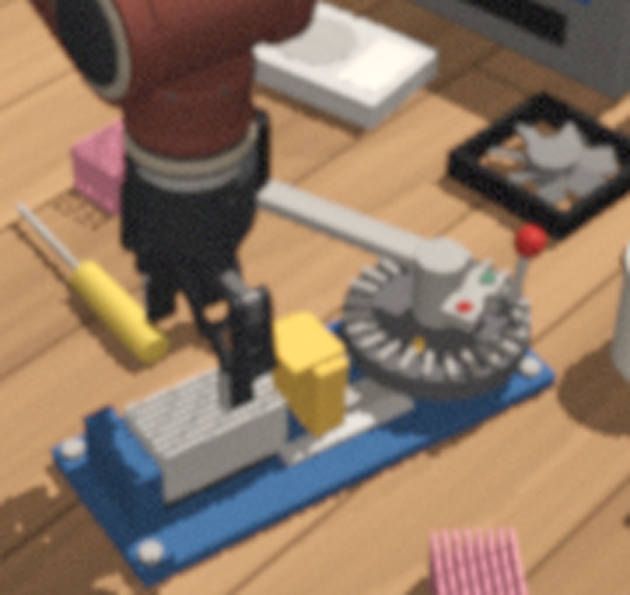

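The near finger tip (238,400) is above and outside the sink's near long side. Descend the rest and grip.

```bash
python3 -m handwheel '[{"dx":0.002,"dy":0,"dz":0.02,"ax":0,"ay":0,"az":0},{"dx":0.002,"dy":0,"dz":0.04,"ax":0,"ay":0,"az":0},{"dx":0.002,"dy":0,"dz":0.056,"ax":0,"ay":0,"az":0},{"dx":0.002,"dy":0,"dz":0.056,"ax":0,"ay":0,"az":0}]'; python3 g.py .5746 -.0365 .04 -.243
python3 -m handwheel '[{"dx":0,"dy":0,"dz":0,"ax":0,"ay":0,"az":0},{"dx":0,"dy":0,"dz":0,"ax":0,"ay":0,"az":0},{"dx":0,"dy":0,"dz":0,"ax":0,"ay":0,"az":0},{"dx":0,"dy":0,"dz":0,"ax":0,"ay":0,"az":0}]' 255; python3 g.py .5746 -.0365 .04 -.243
```

```text
time: 17.18
tool_pos: [0.5752, -0.0369, 0.041]
tool_rot: [-0.0, 0.992, -0.122, -0.002]
contact_force: [-0.0, -0.4, 0.5]
gripper_width: 1.003
t 17.18 pos [ 0.5752 -0.0369  0.041 ] yaw -0.245 F [-0.  -0.4  0.5] w 1.003
shift [-0.0006 -0.0002  0.001 ] turn [ 0.     0.004 -0.002]
time: 17.68
tool_pos: [0.5778, -0.0373, 0.0447]
tool_rot: [0.0, 0.992, -0.122, 0.001]
contact_force: [-0.2, 0.2, 4.1]
gripper_width: 0.573
t 17.68 pos [ 0.5778 -0.0373  0.0447] yaw -0.245 F [-0.2  0.2  4.1] w 0.573
shift [-0.0033 -0.      0.0047] turn [-0.    -0.002 -0.002]
```

```bash
python3 -m handwheel '[{"dx":0,"dy":0,"dz":-0.01,"ax":0,"ay":0,"az":0},{"dx":0,"dy":0,"dz":-0.03,"ax":0,"ay":0,"az":0},{"dx":0,"dy":0,"dz":-0.06,"ax":0,"ay":0,"az":0},{"dx":0,"dy":0,"dz":-0.09,"ax":0,"ay":0,"az":0},{"dx":0,"dy":0,"dz":-0.1,"ax":0,"ay":0,"az":0}]'; python3 g.py .622 -.326 .15 -.094
python3 - <<'E'
from h import *
from plant import manip
for n in ("scene","top"):
    f=manip.grab_frame(n); np.savez(n+"9.npz",**f)
    cv2.imwrite(f"pics/{n}9.png",f["image"])
E
```

```text
time: 18.3
tool_pos: [0.5784, -0.0374, 0.147]
tool_rot: [0.0, 0.992, -0.122, 0.003]
contact_force: [0.9, 0.3, -3.7]
gripper_width: 0.573
t 18.30 pos [ 0.5784 -0.0374  0.147 ] yaw -0.245 F [ 0.9  0.3 -3.7] w 0.573
shift [ 0.1124  0.2693 -0.0025] turn [ 0.    -0.005 -0.151]
```

View pics/scene9.png

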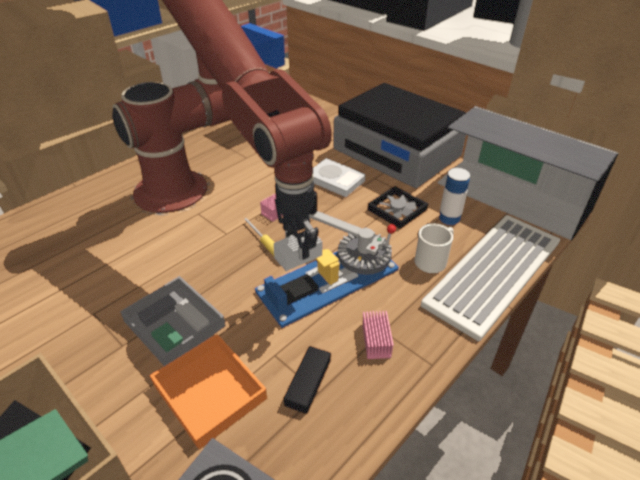

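Sink is lifted clear (about (300,248)) and level. Carry to the tray.

```bash
python3 -m handwheel '[{"dx":0.012,"dy":0.027,"dz":0,"ax":0,"ay":0,"az":-0.02},{"dx":0.03,"dy":0.072,"dz":0,"ax":0,"ay":0,"az":-0.04},{"dx":0.05,"dy":0.12,"dz":0,"ax":0,"ay":0,"az":-0.07},{"dx":0.07,"dy":0.168,"dz":0,"ax":0,"ay":0,"az":-0.1},{"dx":0.09,"dy":0.215,"dz":0,"ax":0,"ay":0,"az":-0.13}]';python3 g.py .622 -.326 .15 -.094
```

```text
time: 19.02
tool_pos: [0.611, -0.2687, 0.1411]
tool_rot: [-0.001, 0.998, -0.057, -0.001]
contact_force: [0.9, 0.6, -2.2]
gripper_width: 0.57
t 19.02 pos [ 0.611  -0.2687  0.1411] yaw -0.115 F [ 0.9  0.6 -2.2] w 0.570
shift [ 0.0175  0.0557 -0.009 ] turn [-0.002  0.003 -0.021]
```

```bash
python3 -m handwheel '[{"dx":0.015,"dy":0.035,"dz":0,"ax":0,"ay":0,"az":-0.02},{"dx":0.019,"dy":0.05,"dz":0,"ax":0,"ay":0,"az":-0.02},{"dx":0.019,"dy":0.05,"dz":0.02,"ax":0,"ay":0,"az":-0.02},{"dx":0.019,"dy":0.05,"dz":0.05,"ax":0,"ay":0,"az":-0.02},{"dx":0.019,"dy":0.05,"dz":0.05,"ax":0,"ay":0,"az":-0.02}]';python3 g.py .622 -.326 .02 -.094
python3 - <<'E'
from h import *
from plant import manip
for n in ("scene","top"):
    f=manip.grab_frame(n); np.savez(n+"10.npz",**f)
    a=f["image"][300:460,110:310] if n=="scene" else f["image"][110:300,430:620]
    cv2.imwrite(f"pics/{n}10.png",cv2.resize(a,None,fx=3,fy=3))
E
```

```text
time: 19.65
tool_pos: [0.6219, -0.3157, 0.0875]
tool_rot: [-0.003, 0.999, -0.047, -0.004]
contact_force: [-0.2, 0.7, -2.8]
gripper_width: 0.574
t 19.65 pos [ 0.6219 -0.3157  0.0875] yaw -0.094 F [-0.2  0.7 -2.8] w 0.574
shift [0.0017 0.0106 0.0675] turn [-0.005  0.009 -0.   ]
```

View pics/scene10.png

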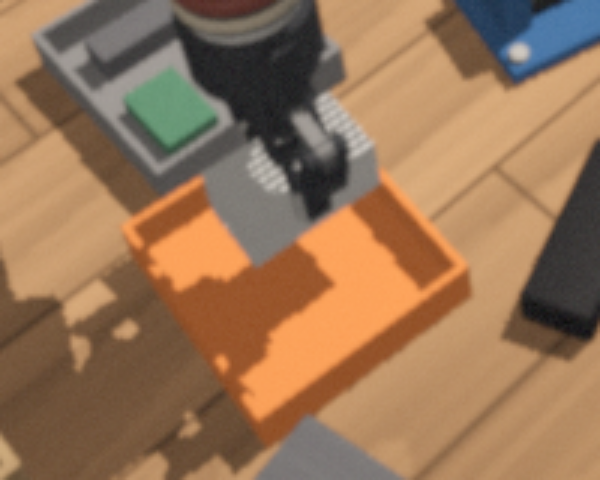

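View pics/top10.png

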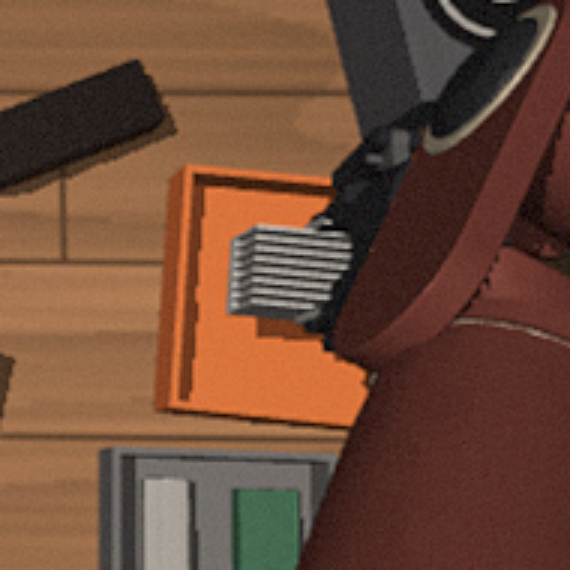

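Sink is over the tray, level and aligned (top crop: front end at x≈240, tray wall inner edge at x≈195). Lower.

```bash
python3 -m handwheel '[{"dx":0.001,"dy":0.008,"dz":0.015,"ax":0,"ay":0,"az":0},{"dx":0.001,"dy":0.01,"dz":0.035,"ax":0,"ay":0,"az":0},{"dx":0.001,"dy":0.01,"dz":0.05,"ax":0,"ay":0,"az":0},{"dx":0.001,"dy":0.01,"dz":0.055,"ax":0,"ay":0,"az":0},{"dx":0.001,"dy":0.01,"dz":0.055,"ax":0,"ay":0,"az":0}]';python3 g.py .622 -.326 .02 -.094
python3 -m handwheel '[{"dx":0,"dy":0,"dz":0,"ax":0,"ay":0,"az":0},{"dx":0,"dy":0,"dz":0.001,"ax":0,"ay":0,"az":0}]';python3 g.py .622 -.326 .02 -.094
```

```text
time: 20.38
tool_pos: [0.6247, -0.3293, 0.0376]
tool_rot: [-0.0, 0.999, -0.048, -0.001]
contact_force: [1.5, -0.0, -2.3]
gripper_width: 0.573
t 20.38 pos [ 0.6247 -0.3293  0.0376] yaw -0.095 F [ 1.5 -0.  -2.3] w 0.573
shift [-0.003  -0.003   0.0176] turn [-0.001  0.001 -0.001]
time: 20.62
tool_pos: [0.6257, -0.3299, 0.0386]
tool_rot: [0.0, 0.999, -0.048, 0.001]
contact_force: [-0.2, -0.4, -2.6]
gripper_width: 0.576
t 20.62 pos [ 0.6257 -0.3299  0.0386] yaw -0.095 F [-0.2 -0.4 -2.6] w 0.576
shift [-0.0041 -0.0035  0.0186] turn [ 0.001 -0.002 -0.001]
```

```bash
python3 -m handwheel '[{"dx":-0.002,"dy":-0.002,"dz":0.004,"ax":0,"ay":0,"az":0},{"dx":-0.004,"dy":-0.003,"dz":0.008,"ax":0,"ay":0,"az":0},{"dx":-0.004,"dy":-0.003,"dz":0.012,"ax":0,"ay":0,"az":0},{"dx":-0.004,"dy":-0.003,"dz":0.012,"ax":0,"ay":0,"az":0}]';python3 g.py .622 -.326 .02 -.094
```

```text
time: 21.12
tool_pos: [0.6209, -0.3259, 0.0247]
tool_rot: [-0.0, 0.999, -0.048, -0.001]
contact_force: [-0.1, 0.1, -1.8]
gripper_width: 0.567
t 21.12 pos [ 0.6209 -0.3259  0.0247] yaw -0.096 F [-0.1  0.1 -1.8] w 0.567
shift [0.0011 0.     0.0047] turn [-0.001  0.001 -0.002]
```

```bash
python3 -m handwheel '[{"dx":0,"dy":0,"dz":0.002,"ax":0,"ay":0,"az":0},{"dx":0,"dy":0,"dz":0.004,"ax":0,"ay":0,"az":0},{"dx":0,"dy":0,"dz":0.004,"ax":0,"ay":0,"az":0}]';python3 g.py .622 -.326 .02 -.094
```

```text
time: 21.5
tool_pos: [0.6213, -0.3261, 0.0212]
tool_rot: [-0.0, 0.999, -0.048, -0.0]
contact_force: [-0.3, -0.0, -2.2]
gripper_width: 0.574
t 21.50 pos [ 0.6213 -0.3261  0.0212] yaw -0.096 F [-0.3 -0.  -2.2] w 0.574
shift [ 0.0007 -0.0001  0.0012] turn [-0.     0.    -0.002]
```

```bash
python3 -m handwheel '[{"dx":0,"dy":0,"dz":0.001,"ax":0,"ay":0,"az":0},{"dx":0,"dy":0,"dz":0.002,"ax":0,"ay":0,"az":0},{"dx":0,"dy":0,"dz":0.002,"ax":0,"ay":0,"az":0}]';python3 g.py .622 -.326 .02 -.094
```

```text
time: 21.88
tool_pos: [0.6215, -0.3262, 0.0197]
tool_rot: [0.0, 0.999, -0.048, 0.0]
contact_force: [-0.7, 0.2, -1.1]
gripper_width: 0.573
t 21.88 pos [ 0.6215 -0.3262  0.0197] yaw -0.096 F [-0.7  0.2 -1.1] w 0.573
shift [ 0.0005 -0.0003 -0.0003] turn [ 0.    -0.    -0.002]
```

Touchdown is starting (down-force dropping); another 1–2 mm.

```bash
python3 -m handwheel '[{"dx":0,"dy":0,"dz":0.001,"ax":0,"ay":0,"az":0},{"dx":0,"dy":0,"dz":0.0015,"ax":0,"ay":0,"az":0},{"dx":0,"dy":0,"dz":0.0015,"ax":0,"ay":0,"az":0}]';python3 g.py .622 -.326 .02 -.094
```

```text
time: 22.25
tool_pos: [0.6215, -0.3263, 0.0197]
tool_rot: [0.0, 0.999, -0.048, -0.0]
contact_force: [-4.2, 3.4, 7.0]
gripper_width: 0.574
t 22.25 pos [ 0.6215 -0.3263  0.0197] yaw -0.095 F [-4.2  3.4  7. ] w 0.574
shift [ 0.0004 -0.0003 -0.0003] turn [ 0.     0.    -0.001]
```

Seated on the tray floor. Ease off, release, rise.

```bash
python3 -m handwheel '[{"dx":0,"dy":0,"dz":-0.001,"ax":0,"ay":0,"az":0}]'; python3 -m handwheel '[{"dx":0,"dy":0,"dz":0,"ax":0,"ay":0,"az":0},{"dx":0,"dy":0,"dz":0,"ax":0,"ay":0,"az":0},{"dx":0,"dy":0,"dz":0,"ax":0,"ay":0,"az":0},{"dx":0,"dy":0,"dz":0,"ax":0,"ay":0,"az":0},{"dx":0,"dy":0,"dz":-0.01,"ax":0,"ay":0,"az":0}]' 0; python3 -m handwheel '[{"dx":0,"dy":0,"dz":-0.03,"ax":0,"ay":0,"az":0},{"dx":0,"dy":0,"dz":-0.07,"ax":0,"ay":0,"az":0},{"dx":0,"dy":0,"dz":-0.12,"ax":0,"ay":0,"az":0},{"dx":0,"dy":0,"dz":-0.17,"ax":0,"ay":0,"az":0},{"dx":-0.06,"dy":0,"dz":-0.2,"ax":0,"ay":0,"az":0}]'; python3 -m handwheel '[{"dx":-0.06,"dy":0,"dz":0,"ax":0,"ay":0,"az":0},{"dx":-0.12,"dy":0.03,"dz":0,"ax":0,"ay":0,"az":0},{"dx":-0.18,"dy":0.06,"dz":0,"ax":0,"ay":0,"az":0},{"dx":-0.2,"dy":0.08,"dz":0,"ax":0,"ay":0,"az":0},{"dx":-0.2,"dy":0.08,"dz":0,"ax":0,"ay":0,"az":0}]'
python3 - <<'E'
from h import *
from plant import manip
for n in ("scene","top"):
    f=manip.grab_frame(n); np.savez(n+"11.npz",**f)
    cv2.imwrite(f"pics/{n}11.png",f["image"])
    if n=="top":
        p=cloud(f,mask(f,(20,120,100),(32,255,255),(320,190,390,250))); p=p[p[:,2]>.078]
        y=p[:,:2]@np.array([-np.sin(-.243),np.cos(-.243)]); print("jaw",len(p),np.median(y))
        m=np.zeros((480,640),np.uint8); m[165:255,485:565]=255;p=cloud(f,m); q=p[p[:,2]>.042]; print("sink top",cv2.minAreaRect(q[:,:2].astype(np.float32)*1000),np.percentile(q[:,2],[5,50,95]),len(q))
        A=np.c_[q[:,:2],np.ones(len(q))];print(np.linalg.lstsq(A,q[:,2],rcond=None)[0])
E
```

```text
time: 22.38
tool_pos: [0.6215, -0.3263, 0.0197]
tool_rot: [0.0, 0.999, -0.048, 0.0]
contact_force: [-1.7, 0.7, 0.3]
gripper_width: 0.572
time: 23.0
tool_pos: [0.6206, -0.3257, 0.0281]
tool_rot: [-0.001, 0.999, -0.048, -0.001]
contact_force: [1.0, -0.0, 0.5]
gripper_width: 0.996
time: 23.62
tool_pos: [0.568, -0.3218, 0.2316]
tool_rot: [0.002, 0.999, -0.047, 0.003]
contact_force: [-0.9, -0.4, 0.1]
gripper_width: 0.999
time: 24.25
tool_pos: [0.3574, -0.3826, 0.228]
tool_rot: [0.001, 0.999, -0.05, 0.0]
contact_force: [0.4, -1.2, 0.3]
gripper_width: 0.997
jaw 457 0.18185072900901114
sink top ((620.64111328125, -324.7158203125), (91.23902130126953, 51.55944061279297), 84.78924560546875) [0.04271105 0.04645554 0.04911849] 644
[-0.0018656   0.00366378  0.04857923]
```

View pics/scene11.png

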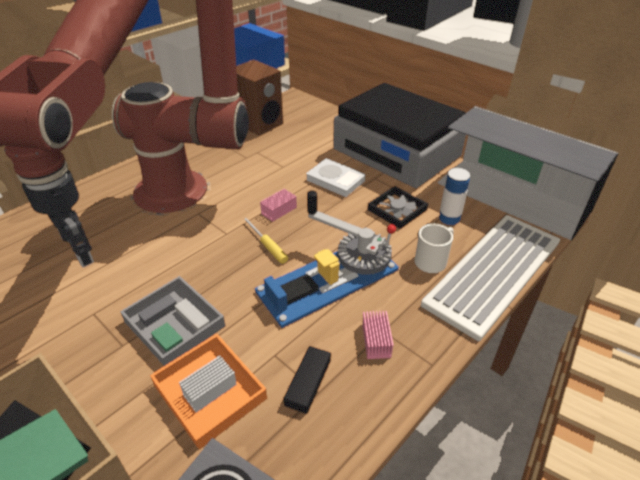

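View pics/top11.png

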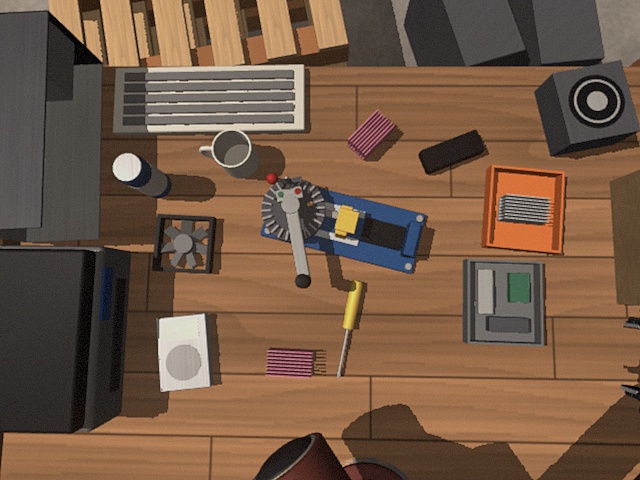

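Sink sits flat in the orange tray at (525,210) in the top view. The pawl ball is on the green side at (272,178), the jaw is open, and nothing else has moved. Hand in.

```bash
python3 -m handwheel '[{"dx":0,"dy":0,"dz":0,"ax":0,"ay":0,"az":0},{"dx":0,"dy":0,"dz":0,"ax":0,"ay":0,"az":0}]'; python3 -c "
from plant import manip
print(manip.job_done())"
```

```text
time: 24.6
tool_pos: [0.3598, -0.3809, 0.2269]
tool_rot: [-0.0, 0.999, -0.047, -0.0]
contact_force: [-0.0, 0.0, 0.7]
gripper_width: 1.0
the job is handed in; nothing more can be done
None
```

The heat sink is out of the clamp and sitting in the orange tray, and I handed the job in at 24.6 s of the 72 s allowed. I flipped the pawl to the green-dot side, then swung the handle forward three times. The jaw measured about 26 mm open. I lifted the sink, lowered it until it touched the tray floor, let go and moved the arm clear.

**Last checks, from the pictures before hand-in:**
- **Heat sink:** it lies flat and the right way up near the middle of the tray. Its top is at about 46–47 mm, where 47 mm is expected, and its tilt is under 0.3°.
- **Clamp:** the red ball is still on the green-dot side and the jaw is still 26 mm open.
- **Other things on the bench:** by eye, nothing else looks moved between the first and last pictures. I did not measure each one.

**Less clean moments:**
- **Pawl flip:** the fingertips pressed down on something near the pawl, with about 12 N upward on the tool. The pictures afterwards showed only the pawl flipped.
- **Gripping the sink:** as the fingers closed on the sink, after the jaw was open, the arm shifted about 3 mm sideways and 4 mm up.
- **Touchdown:** the force at the tray floor reached about 7 N before I eased off.

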